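# Set up the folding notice stand on the sampling desk

### The job

Set up the notice on the sampling desk: turn the stand's latch knob a full quarter turn clockwise and leave it there, then raise the freed leaf by its bar until it snaps over centre and stays fully open. Then take the clipboard out of the wooden block and stand it, clip end up and sheet facing out, with its foot on the floor plate between lip and leaf, leaning back squarely on the middle of the leaf, and let go. Leave the tube rack, gel bottle and carton where they are.

Things in the scene. Friction and masses are not known exactly. Their poses are not given: they have to be found in the camera images.
- stand_hinge (a point): Folding notice stand fixed to the table, grey plastic base, bare metal leaf. Point: middle of its hinge line, 28 mm above the table. Axes fixed to the base: z up, y along the hinge, x to the side the stand faces (from hinge towards lip and the folded leaf's free edge). Spring strut along the side at y -106. Latch block 56 x 56 mm, 30 mm high, at x +45, y +118 mm.
- stand_floor (a point): Middle of the place for the clipboard's foot: on top of the 10 mm thick floor plate (x -30 to +95, y -95 to +95 mm from the hinge), 25 mm in front (+x) of the hinge and 18 mm below it. The lip is across the plate from 21 to 29 mm in front of this point, 170 mm long, 14 mm high above the plate. Axes as stand_hinge.
- leaf (a joint): Leaf angle, rad: 0 folded (level, pointing to stand +x), 1.92 open at its stop (leans 20 degrees back past vertical); free edge swings up and to stand -x. Over-centre spring: pulls to folded below about 1.1, to open above. Lifting at the bar needs up to 3 N. The latched cam blocks it. Plate 6 mm thick, 170 wide, 7 to 70 mm from the hinge.
- leaf_bar (a point): Middle of the round steel bar (12 mm diameter, 134 mm long) at the leaf's free edge, 125 mm from the hinge and parallel to it; folded, 28 mm above bare table. Moves with the leaf, axes as the stand's when folded. Two side arms (at y -60 and +60, 14 mm wide) leave a hand hole 106 mm wide, 49 mm deep behind the bar: pinch across the bar from above; it can turn between the fingers.
- latch (a joint): Latch knob angle, rad, about its vertical axis: near 0 (up to 0.3) latched, its flat steel cam, 50 mm long, points to stand -y over the leaf's side; 1.57 released at its stop, cam points to stand -x. Grows clockwise seen from above. Light friction; stays where left. Leaf is free from about 1.15.
- latch_grip (a point): On the latch knob's axis at the height to grip, 59 mm above the table (x +45, y +113 mm from stand_hinge). Black bar grip 44 mm long, 12 mm thick, from 39 to 71 mm above the table. This point turns with it: y axis along the grip, x across it, z up; at joint value 0 the same axes as the stand.
- board_foot (a point): Middle of the clipboard's lower edge. Loose wooden board 150 mm wide (y), 210 high (z, towards the clip), 8 thick (x), about 0.22 kg, white sheet on its +x face, steel clip at the top. Starts upright in the slot of the wooden block, sheet away from the robot.
- board_centre (a point): Centre of the clipboard, 105 mm above its foot; same axes (x out of the sheet side, y width, z to the clip end).
- board_clip (a point): Centre of the clipboard's steel clip, 195 mm above its foot and 15 mm below the top edge; the clip is 16 mm thick (x), 70 mm wide (y), 30 mm high (z): the place to pinch from above across the thickness. Same axes.
- holder: Wooden file block fixed to the table, 170 mm long (y), 100 mm deep (x), 55 mm high, with a slot 11 mm wide along y whose floor is 10 mm above the table, so the clipboard stands 45 mm deep in it. Origin under its centre on the table; z up.
- tube_rack: Bystander: white foam rack 96 x 144 mm, 45 mm high, with capped sample tubes up to 85 mm; origin under its centre. Stands beyond the wooden block.
- gel: Bystander: clear bottle 56 mm in diameter, 100 mm high; origin under its centre.
- carton: Bystander: closed, taped cardboard carton 60 x 120 mm, 60 mm high; origin under its centre. Stands in front of the stand.
There are look-alikes about, which are no part of the job. Of the things that look like the part that bears board_foot, the smaller one is meant. There is more than one size of the holder; the one meant has the size given above.

How it is judged:
By the outcome, as a careful person would: the job done as asked, in the order asked, and still so for the second after the job is handed in, with the robot touching nothing.
It also fails if it takes over 61 s, if anything falls off the work surface, if the arm or the gripper's body presses on something with over 40 N, if the wrist force passes 120 N, or if a joint passes its speed limit or range.

### The arm

A 6-joint arm with a two-finger parallel gripper is mounted at the origin on the work surface. World frame = base frame: x ahead of the robot, y to its left, z up, the work surface at z = 0. Lengths are in mm, angles in degrees, forces in N, time in s.
With the tool pointing down it reaches from about 350 to 850 mm from the base axis. Payload 8.1 kg.
Tool frame: the origin (TCP) lies at the very end of the fingers, on their centre line; the grasp point (between the pads) lies 19 mm behind it; z points along the fingers, y is the direction in which the jaws open and shut (so a half turn about z gives the same grasp; the last joint's range is limited). The gripper opens to 85 mm and grips with 20 to 120 N. Pads are 22 mm wide; open, the fingers measure 114 mm over their backs; the gripper's body (76 mm by 85 mm) begins 54 mm behind the grasp point. The pads swing forward as they close: fully open they stand 13 mm farther back than shut.
Start: joints at [-70.554, 7.471, 85.268, -0, 87.261, -4.893], TCP at [247.303, -546.669, 231.292] pointing down, gripper open.
Joint ranges: [-169.43, 169.43], [-51.17, 129.36], [1.28, 143.12], [-76.62, 256.62], [0, 156.53], [-152.29, 152.29]. Speed limits (degrees/s): [136.94, 136.94, 159.86, 180, 180, 180].

### API

Orientations are given as a 3x3 rotation matrix whose columns are the frame's x, y, z axes.
In Python, from cell import arm, get_image gives the robot as it stands.
- The arm moves only by the shell command python3 -m handwheel 'ROWS'. ROWS is text: rows parted by semicolons, each of 7 numbers parted by spaces: the shift along the world's x, y, z in m, then the turn, a rotation vector about the world's x, y, z in rad, then the closure in counts, from 0 (fully open) to 255 (shut). A call has 1 to 5 rows; each row is the pose to reach, as a shift and turn from the pose measured when the call began; what a row does not reach only later rows make up. A row lasts 1/10 s, in which the tool goes at most 50 mm and 8.59 degrees, less where a joint would pass 70% of its speed; a pose out of reach is approached as far as the arm can. A call with a gripper value outside its range is refused whole. The fingers move at their own pace and stop on an object; the grip force is fixed at half the most. Time passes only in rows, so rows that repeat a pose let the fingers close. It gives the time, the measured TCP pose, the force and the opening at its end, in the units of the state.
- arm.state(): the state, without advancing time (a new reading comes with each control period).
- get_image(name): name is "scene" or "top" or "wrist"; returns a dict with "pixels" (420x560x3 uint8, blue, green, red), "fx", "fy", "cx", "cy" (pixels), "rvec" (rotation vector, rad) and "tvec" (3), from world to camera coordinates, as OpenCV has them; the wrist camera has in their place "hand_eye" (4x4, takes a point from camera to tool coordinates, whose origin is the TCP and whose axes are the flange's). Camera axes: x right, y down, z forward; pixel columns grow to the right and rows downward; lengths in mm; the calibration is good to about 2 mm. A picture is of the moment at which its call begins: read the wrist's pose just before it. There is no depth.
- arm.hand_in(): hands the job in, once; it reports no verdict.
The state is a dict: "time": time; "joint_pos": joint angles; "qd": joint speeds; "joint_efforts": joint torques, N m; "position": TCP position; "ee_rot": TCP orientation; "ft_force": force on the tool from outside, world axes, zero at the start; "moment": the same for the moment, N m; "grip_width": finger opening in mm.
Only numpy, scipy, OpenCV 4.12 (cv2) and the standard library are available. Lean on these libraries where they do the work, as an engineer would, in place of code of your own. Each camera call takes 0.05 s, during which the arm holds its last target.

## Working session

There is one attempt and no reset: what is moved stays moved. The work goes in short steps, Python scripts to look and compute and a shell command to move; the robot and the scene stay as the last step left them, time stands still between calls to the robot, and variables do not carry over. Pictures are saved under pics/ and viewed, and the job is handed in when it is done.

```bash
ls; mkdir -p pics; python3 - <<'E'
from cell import arm,get_image
import cv2,pickle
d={}
for n in("scene","top","wrist"):
    im=get_image(n);d[n]=im;cv2.imwrite(f"pics/{n}0.png",im["pixels"])
    print({k:v for k,v in im.items() if k!="pixels"})
pickle.dump(d,open("im0.pkl","wb"))
print(arm.state())
E
```

```text
pics
{'fx': 538.4093649741377, 'fy': 538.4093649741377, 'cx': 287.3174445388848, 'cy': 201.87080328715604, 'rvec': array([ 1.35395489,  2.26575567, -0.89128823]), 'tvec': array([ 198.23613603, -246.39312598, 1538.1078206 ])}
{'fx': 508.84448474235757, 'fy': 508.84448474235757, 'cx': 287.38927337840386, 'cy': 216.34547006634088, 'rvec': array([ 2.1541456 , -2.11130628,  0.21026656]), 'tvec': array([  30.67465738,  547.90411178, 1339.90660298])}
{'fx': 337.669306726793, 'fy': 337.669306726793, 'cx': 279.0910548700017, 'cy': 208.64578655200415, 'hand_eye': array([[ 4.48504955e-04, -9.64102460e-01, -2.65530121e-01,
         6.72601765e+01],
       [ 9.99999773e-01,  5.65784471e-04, -3.65191518e-04,
        -2.15527807e-01],
       [ 5.02314860e-04, -2.65529897e-01,  9.64102495e-01,
        -1.42630365e+02],
       [ 0.00000000e+00,  0.00000000e+00,  0.00000000e+00,
         1.00000000e+00]])}
{'time': 0.15, 'joint_pos': array([-7.05532621e+01,  7.50712597e+00,  8.53146253e+01,  5.89584262e-04,
        8.72600741e+01, -4.89348171e+00]), 'qd': array([-0.10476398, -0.13483034, -0.20743123,  0.07336635,  0.04046115,
        0.01438494]), 'joint_efforts': array([ 7.05351122e-04, -5.70063794e+01, -5.01159596e+01, -1.00750606e-04,
        9.49841196e-03, -1.53057096e-05]), 'position': array([ 247.17471107, -546.27023503,  230.46806673]), 'ee_rot': array([[ 9.11114420e-01,  4.12153244e-01, -4.65773191e-04],
       [ 4.12153486e-01, -9.11113429e-01,  1.35007152e-03],
       [ 1.32064148e-04, -1.42203968e-03, -9.99998980e-01]]), 'ft_force': array([ 1.21170297, -0.94404534,  0.07903681]), 'moment': array([ 0.03600473,  0.00078718, -0.00071992]), 'grip_width': 85.54485671070518}
```

View pics/scene0.png

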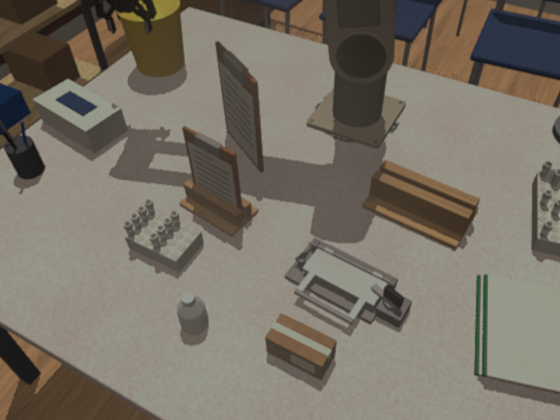

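View pics/top0.png

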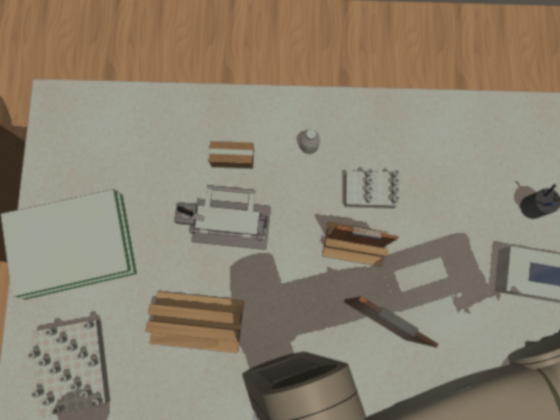

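View pics/wrist0.png

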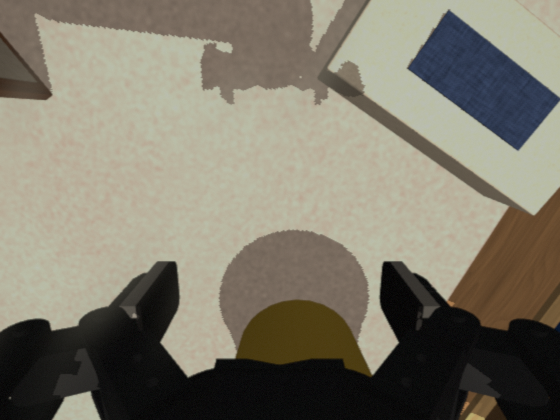

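Scene: stand at top px (230,220), latch knob at (187,211); clipboard in small block at (357,240); the larger clipboard look-alike is at (395,322). Next come enlarged crops.

```bash
cat > h.py <<'E'
import numpy as np,cv2,pickle
from scipy.spatial.transform import Rotation as R
from cell import arm,get_image
def grab(n,tag):
    s=arm.state();im=get_image(n)
    im["pos"]=s["position"];im["rot"]=s["ee_rot"];pickle.dump(im,open(f"{n}_{tag}.pkl","wb"))
    cv2.imwrite(f"pics/{n}_{tag}.png",im["pixels"]);return im
def load(n,tag): return pickle.load(open(f"{n}_{tag}.pkl","rb"))
def pose(im): # cam->world R,t
    if "hand_eye" in im:
        T=np.eye(4);T[:3,:3]=im["rot"];T[:3,3]=im["pos"];T=T@im["hand_eye"];return T[:3,:3],T[:3,3]
    Rw=cv2.Rodrigues(im["rvec"])[0];return Rw.T,-Rw.T@im["tvec"]
def ray(im,u,v):
    Rc,c=pose(im);d=Rc@np.array([(u-im["cx"])/im["fx"],(v-im["cy"])/im["fy"],1]);return c,d/np.linalg.norm(d)
def onz(im,u,v,z):
    c,d=ray(im,u,v);return c+d*(z-c[2])/d[2]
def proj(im,P):
    Rc,c=pose(im);q=Rc.T@(np.asarray(P,float)-c);return im["fx"]*q[0]/q[2]+im["cx"],im["fy"]*q[1]/q[2]+im["cy"]
def tri(rs):
    A=np.zeros((3,3));b=np.zeros(3)
    for c,d in rs:
        M=np.eye(3)-np.outer(d,d);A+=M;b+=M@c
    p=np.linalg.solve(A,b);return p,[np.linalg.norm((np.eye(3)-np.outer(d,d))@(p-c)) for c,d in rs]
def crop(im,x0,y0,x1,y1,k,name):
    c=cv2.resize(im["pixels"][y0:y1,x0:x1],None,fx=k,fy=k,interpolation=cv2.INTER_CUBIC)
    c=cv2.convertScaleAbs(c,alpha=1.4);cv2.imwrite(f"pics/{name}.png",c)
E
python3 - <<'E'
from h import *
d=pickle.load(open("im0.pkl","rb"))
for n in("top","scene"): pickle.dump(d[n],open(f"{n}_0.pkl","wb"))
t=d["top"];crop(t,160,130,290,260,5,"t_st");crop(t,290,150,450,270,5,"t_bd")
crop(d["scene"],270,220,430,340,5,"s_st");crop(d["scene"],160,110,280,250,4,"s_bd")
for n,u,v in(("grip",187,211),("bar_l",208,189),("bar_r",254,194),):
    print(n,onz(t,u,v,59 if n=="grip" else 28))
E
```

```text
grip [554.29553087 313.93313667  59.        ]
bar_l [624.04126035 264.64981413  28.        ]
bar_r [612.59974609 135.83244116  28.        ]
```

```bash
ls pics
```

```text
s_bd.png
s_st.png
scene0.png
t_bd.png
t_st.png
top0.png
wrist0.png
```

View pics/t_st.png

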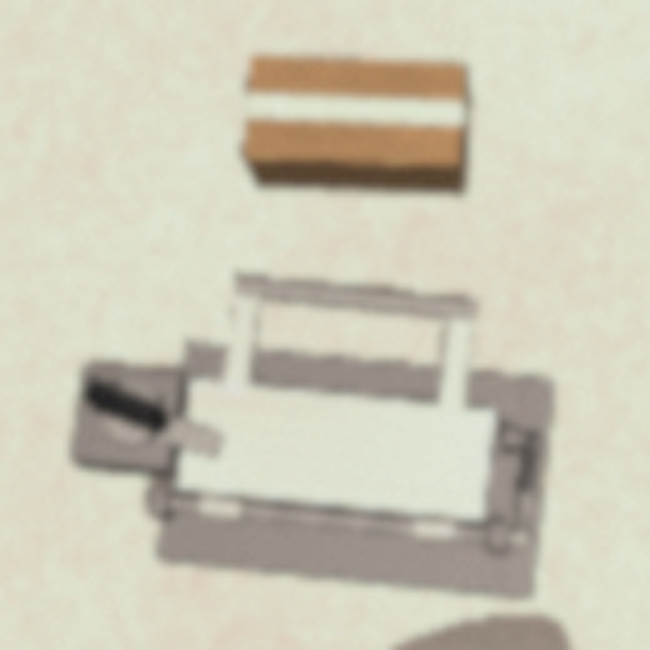

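View pics/t_bd.png

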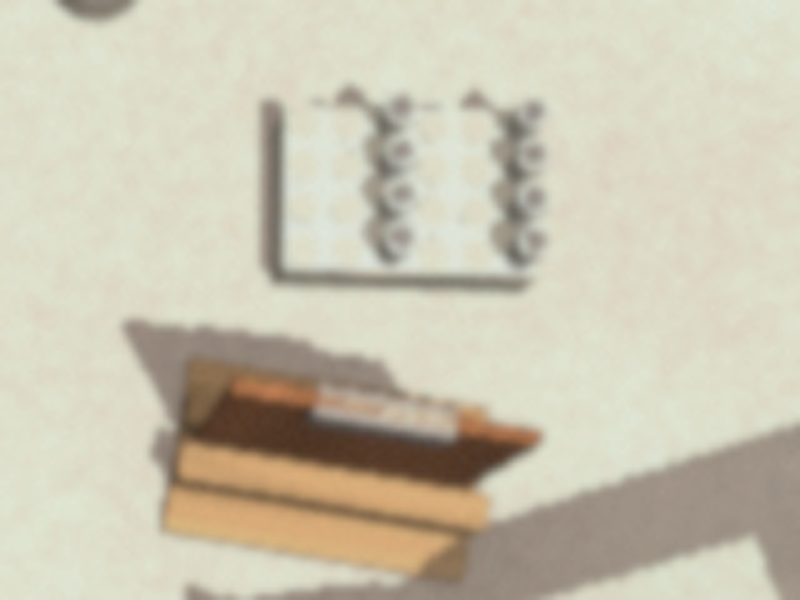

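View pics/s_st.png

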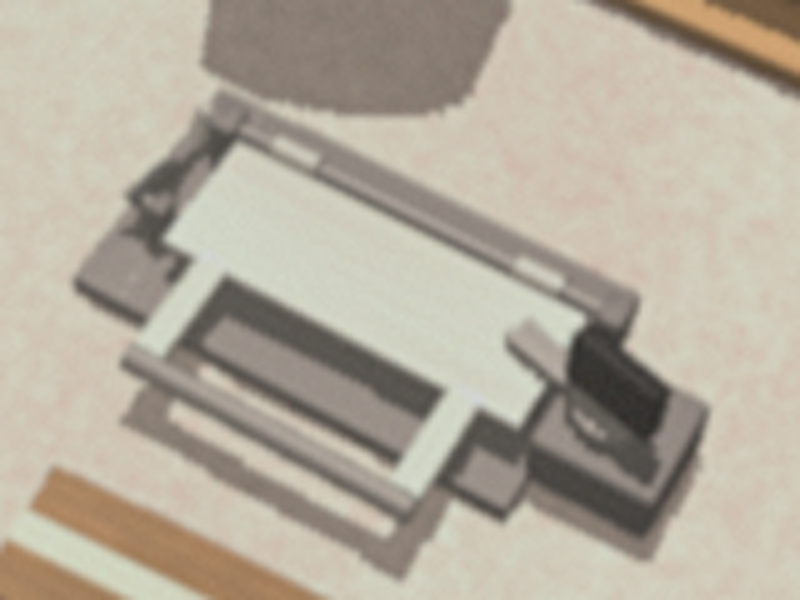

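View pics/s_bd.png

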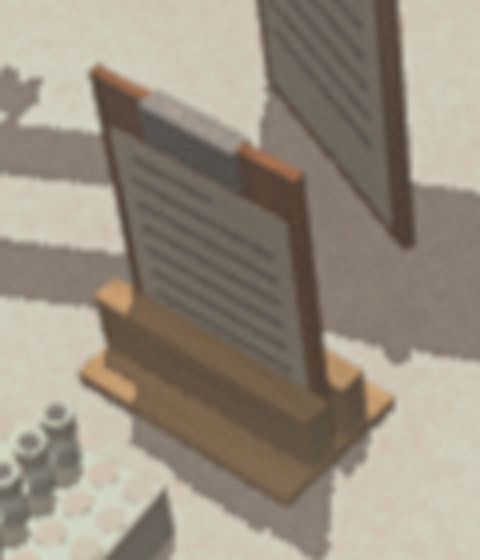

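```bash
python3 - <<'E'
from h import *
t=load("top","0");s=load("scene","0")
T=lambda u,v,x0,y0,k=5:ray(t,x0+u/k,y0+v/k)
def S(u,v,x0,y0,k):return ray(s,x0+u/k,y0+v/k)
# knob top ends
print("knobA",tri([T(92,388,160,130),S(655,390,270,220,5)]))
print("knobB",tri([T(165,420,160,130),S(585,330,270,220,5)]))
print("bar+",tri([T(240,282,160,130),S(405,500,270,220,5)]))
print("bar-",tri([T(472,308,160,130),S(130,358,270,220,5)]))
print("clip R",tri([T(458,420,290,150),S(150,95,160,110,4)]))
print("clip L",tri([T(318,400,290,150),S(240,150,160,110,4)]))
print("cornR",tri([T(540,437,290,150),S(97,68,160,110,4)]))
print("cornL",tri([T(235,385,290,150),S(302,180,160,110,4)]))
print("carton near",[onz(t,160+u/5,130+v/5,0)for u,v in((255,185),(465,190))],[onz(t,160+u/5,130+v/5,60)for u,v in((250,160),(463,162))])
print("big top",tri([ray(t,436,344),ray(s,218,45)]),tri([ray(t,347,299),ray(s,262,165)]))
E
```

```text
knobA (array([560.65112942, 334.31250376,  72.69450711]), [np.float64(0.5805484662521058), np.float64(0.5805484662520172)])
knobB (array([544.44751937, 297.41702641,  66.77799218]), [np.float64(1.5489208281044669), np.float64(1.5489208281043916)])
bar+ (array([629.82576274, 262.73625439,  36.5354587 ]), [np.float64(1.0706055619682864), np.float64(1.0706055619682373)])
bar- (array([619.26281089, 134.33412883,  29.98416802]), [np.float64(0.532386888916353), np.float64(0.5323868889163844)])
clip R (array([ 477.29548585, -180.41866677,  222.82011408]), [np.float64(0.3864913376944119), np.float64(0.3864913376944532)])
clip L (array([ 486.91130057, -115.55138553,  217.72595479]), [np.float64(0.7816798777864886), np.float64(0.7816798777865556)])
cornR (array([ 470.43510561, -220.1663033 ,  221.08148986]), [np.float64(0.05033464903428726), np.float64(0.050334649034208034)])
cornL (array([492.58896288, -74.69061082, 218.66245406]), [np.float64(0.38830541780438904), np.float64(0.388305417804283)])
carton near [array([695.73057252, 263.2186304 ,   0.        ]), array([695.56397959, 142.57542343,   0.        ])] [array([692.97892037, 257.99324576,  60.        ]), array([694.58915187, 140.65579681,  60.        ])]
big top (array([ 228.17685845, -286.7670852 ,  271.82961041]), [np.float64(0.3401918766509703), np.float64(0.34019187665115164)]) (array([ 327.02759049, -121.88778161,   28.8721518 ]), [np.float64(1.8631542879055676), np.float64(1.863154287905561)])
```

```bash
python3 -m handwheel '.034 .031 .022 0 0 .14 0;.068 .062 .044 0 0 .28 0;.102 .093 .066 0 0 .42 0;.136 .124 .088 0 0 .56 0;.17 .155 .11 0 0 .72 0'; python3 -m handwheel '.034 .031 .01 0 0 0 0;.068 .062 .02 0 0 0 0;.102 .093 .03 0 0 0 0;.105 .14 .04 0 0 0 0;.105 .19 .05 0 0 0 0'
```

```text
time: 0.65
position: [414.9, -392.7, 339.0]
ee_rot: [[0.417, 0.909, -0.001], [0.909, -0.417, 0.001], [0.0, -0.002, -1.0]]
ft_force: [0.4, -0.9, -0.2]
grip_width: 85.3
time: 1.15
position: [520.4, -201.9, 387.4]
ee_rot: [[0.417, 0.909, -0.004], [0.909, -0.417, 0.002], [0.0, -0.005, -1.0]]
ft_force: [1.5, 0.3, 0.5]
grip_width: 84.8
```

```bash
python3 - <<'E'
from h import *
grab("wrist","1")
E
python3 -m handwheel '.003 .05 0 0 0 0 100;.006 .1 0 0 0 0 100;.009 .15 0 0 0 0 100;.012 .2 0 0 0 0 100;.015 .25 0 0 0 0 100';python3 -m handwheel '.002 .045 -.02 0 0 0 100;.004 .09 -.04 0 0 0 100;.006 .135 -.06 0 0 0 100;.007 .18 -.08 0 0 0 100;.008 .19 -.12 0 0 0 100'
python3 - <<'E'
from h import *
grab("wrist","2")
E
```

```text
time: 1.7
position: [535.2, 47.7, 391.0]
ee_rot: [[0.413, 0.911, 0.001], [0.911, -0.413, 0.004], [0.004, -0.001, -1.0]]
ft_force: [1.3, -0.2, -0.1]
grip_width: 51.6
time: 2.2
position: [543.6, 242.6, 272.7]
ee_rot: [[0.409, 0.912, 0.005], [0.912, -0.409, 0.007], [0.009, 0.002, -1.0]]
ft_force: [0.0, 0.1, 0.3]
grip_width: 51.6
```

View pics/wrist_1.png

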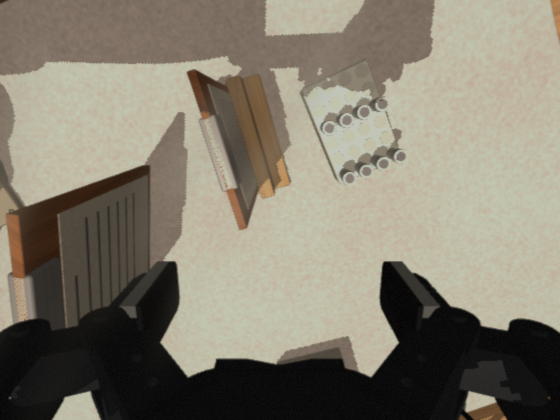

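View pics/wrist_2.png

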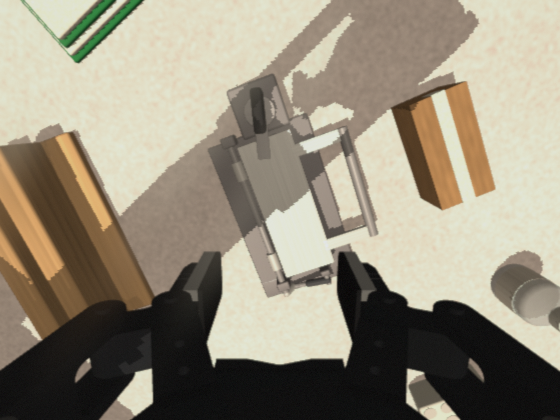

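Wrist 2: knob (257,105) with its grip nearly vertical (aligned with the jaws), leaf below it, bar from (345,128) to (373,235).

```bash
python3 - <<'E'
from h import *
im=load("wrist","2");crop(im,205,60,405,300,3,"w2c")
for u,v in((257,90),(259,131)): print("knobtop",onz(im,u,v,71))
for u,v in((346,128),(374,235)): print("bar",onz(im,u,v,28))
# hinge barrels
for u,v in((233,145),(276,272)): print("hinge",onz(im,u,v,28))
print(im["pos"])
E
```

```text
knobtop [562.32383013 336.30888087  71.        ]
knobtop [547.74781994 300.50051494  71.        ]
bar [635.06051587 263.35791649  28.        ]
bar [620.27368367 131.45740968  28.        ]
hinge [511.55251835 298.19932025  28.        ]
hinge [491.60183813 135.59097219  28.        ]
[543.60424107 242.63237082 272.65837193]
```

View pics/w2c.png

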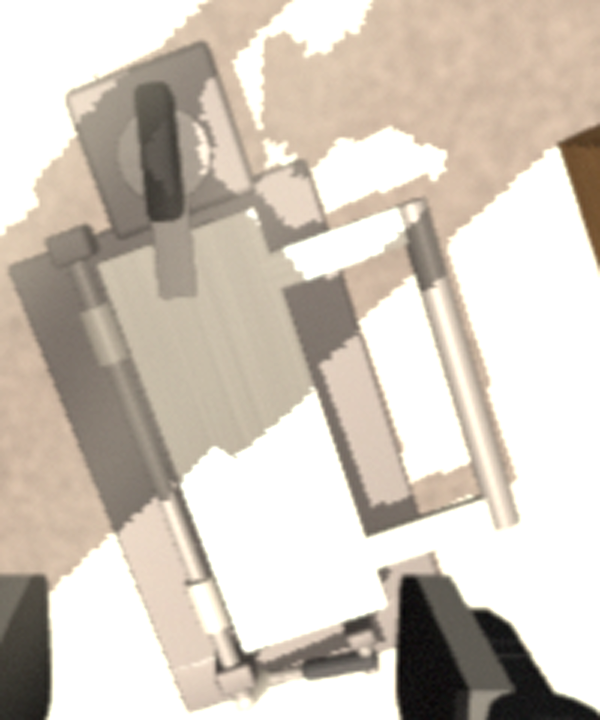

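```bash
python3 - <<'E'
from h import *
im=load("wrist","2")
g=lambda u,v,z:onz(im,205+u/3,60+v/3,z)
k1,k2=g(155,86,71),g(166,218,71);b1,b2=g(413,203,28),g(508,524,28);h1,h2=g(92,285,28),g(222,640,28)
k=(k1+k2)/2;b=(b1+b2)/2
print("k",k,np.degrees(np.arctan2((k1-k2)[0],(k1-k2)[1])));print("bar",b,np.degrees(np.arctan2((b1-b2)[0],(b1-b2)[1])),np.linalg.norm(b1-b2))
print("h",h1,h2,np.degrees(np.arctan2((h1-h2)[0],(h1-h2)[1])))
d=k-b; print("yaw from k-b",np.degrees(np.arctan2(d[1],d[0])-np.arctan2(113,-80)),np.hypot(d[0],d[1]),np.hypot(80,113))
y=np.radians(-6.3);Rz=np.array([[np.cos(y),-np.sin(y)],[np.sin(y),np.cos(y)]])
print("hinge from k",k[:2]-Rz@[45,113]," from bar",b[:2]-Rz@[125,0])
E
```

```text
k [555.41131741 318.01601027  71.        ] 20.072966871735538
bar [626.29052634 198.4573849   28.        ] 4.710166331201521 133.97822155668828
h [509.37257497 286.86441489  28.        ] [494.28169409 132.39451701  28.        ] 5.5797838356736476
yaw from k-b -4.635958660795082 138.9896656554839 138.45215780189199
hinge from k [498.28309726 210.63646631]  from bar [502.04540691 212.17417379]
```

```bash
python3 -m handwheel '.006 .038 -.03 0 0 .035 100;.012 .075 -.06 0 0 .07 100;.012 .0755 -.105 0 0 .07 100;.012 .0755 -.15 0 0 .07 100;.012 .0755 -.16 0 0 .07 100'
python3 - <<'E'
from h import *
im=grab("wrist","3")
print(proj(im,[555.4,318,71]),proj(im,[555.4,318,59]))
E
```

```text
time: 2.75
position: [548.3, 314.0, 95.6]
ee_rot: [[0.344, 0.939, -0.018], [0.939, -0.345, -0.003], [-0.009, -0.016, -1.0]]
ft_force: [-0.7, -1.2, -0.8]
grip_width: 51.9
(np.float64(290.1407929936295), np.float64(236.26992890048325)) (np.float64(289.802909576497), np.float64(228.7088384638364))
```

View pics/wrist_3.png

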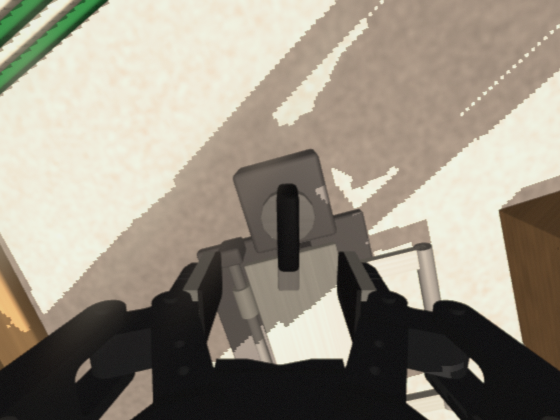

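```bash
python3 -m handwheel '.007 .004 -.01 0.003 -.018 0 100;.007 .004 -.03 0.003 -.018 0 100;.007 .004 -.053 0.003 -.018 0 100;.007 .004 -.053 0.003 -.018 0 140;.007 .004 -.053 0.003 -.018 0 255'
python3 -m handwheel '0 0 0 0 0 0 255;0 0 0 0 0 0 255;0 0 0 0 0 0 255'
python3 - <<'E'
from h import *
im=grab("wrist","4")
E
```

```text
time: 3.3
position: [557.4, 318.1, 46.5]
ee_rot: [[0.346, 0.938, 0.004], [0.938, -0.346, 0.002], [0.003, 0.003, -1.0]]
ft_force: [0.5, 0.3, -0.2]
grip_width: 25.1
time: 3.6
position: [555.3, 319.5, 48.0]
ee_rot: [[0.345, 0.939, -0.0], [0.939, -0.345, 0.003], [0.003, -0.001, -1.0]]
ft_force: [-13.0, 4.2, 1.2]
grip_width: 10.7
```

View pics/wrist_4.png

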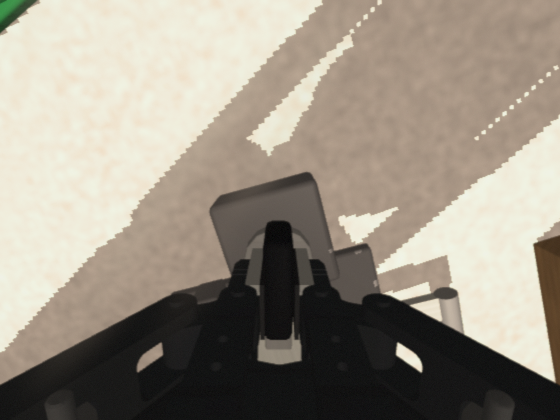

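```bash
python3 -m handwheel '0 0 0 0 0 -.14 255;0 0 0 0 0 -.28 255;0 0 0 0 0 -.42 255;0 0 0 0 0 -.56 255;0 0 0 0 0 -.7 255'; python3 -m handwheel '0 0 0 0 0 -.14 255;0 0 0 0 0 -.28 255;0 0 0 0 0 -.42 255;0 0 0 0 0 -.5 255;0 0 0 0 0 -.5 255';python3 -c "
from cell import arm;print(arm.state()['moment'])"
```

```text
time: 4.15
position: [555.4, 319.1, 48.2]
ee_rot: [[0.871, 0.491, 0.002], [0.491, -0.871, 0.002], [0.003, -0.001, -1.0]]
ft_force: [2.9, 0.3, -13.4]
grip_width: 10.8
time: 4.65
position: [555.5, 318.6, 48.2]
ee_rot: [[1.0, 0.011, 0.002], [0.011, -1.0, 0.0], [0.002, -0.0, -1.0]]
ft_force: [4.5, -0.4, -14.6]
grip_width: 11.1
[-0.13409776 -0.68980455 -0.04945436]
```

```bash
python3 -m handwheel '0 0 0 0 0 -.08 255;0 0 0 0 0 -.14 255;0 0 0 0 0 -.16 255;0 0 0 0 0 -.16 255';python3 -c "
from cell import arm;print(arm.state()['moment'])"
```

```text
time: 5.05
position: [555.5, 318.4, 48.3]
ee_rot: [[0.989, -0.145, 0.003], [-0.145, -0.989, -0.001], [0.003, 0.0, -1.0]]
ft_force: [2.8, 0.4, -12.9]
grip_width: 10.7
[ 0.05219428 -0.50098943  1.66096969]
```

```bash
python3 -m handwheel '0 0 0 0 0 0 150;0 0 0 0 0 0 100;0 0 0 0 0 0 100;0 0 0.03 0 0 0 100;0 0 0.08 0 0 0 100'
python3 - <<'E'
from h import *
im=grab("wrist","5")
E
```

```text
time: 5.55
position: [553.0, 317.2, 125.5]
ee_rot: [[0.989, -0.145, -0.004], [-0.145, -0.989, -0.003], [-0.003, 0.004, -1.0]]
ft_force: [0.2, 0.4, -0.1]
grip_width: 52.2
```

View pics/wrist_5.png

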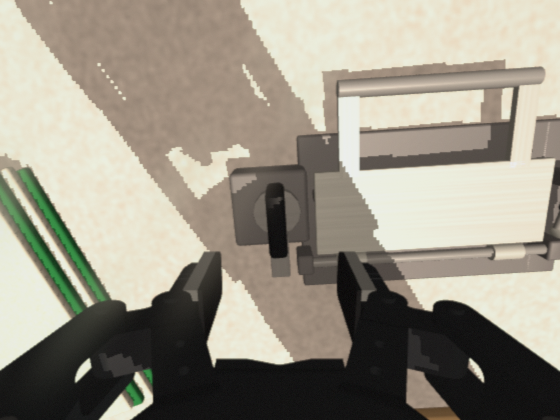

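The latch is released: the cam now points down-image (stand -x), past the leaf's side. Refining the bar.

```bash
python3 - <<'E'
from h import *
im=load("wrist","5")
b1,b2=onz(im,341,88,28),onz(im,543,75,28)
d=b1-b2;print((b1+b2)/2,np.linalg.norm(d),np.degrees(np.arctan2(d[0],d[1])))
k1,k2=onz(im,275,187,68),onz(im,278,256,71);d=k1-k2;print((k1+k2)/2,np.degrees(np.arctan2(d[1],d[0])))
k1,k2=onz(im,303,252,28),onz(im,553,243,28);d=k1-k2;print("hinge",(k1+k2)/2,np.degrees(np.arctan2(d[0],d[1])))
E
```

```text
[625.15101944 196.77010682  28.        ] 134.4320740085206 4.8004078121708105
[556.72927808 318.27619897  69.5       ] -5.976874900358753
hinge [506.65618923 209.202839    28.        ] 6.158343611970508
```

```bash
python3 -m handwheel '.01 -.02 .01 0 0 .14 130;.025 -.04 .02 0 0 .28 130;.04 -.065 .02 0 0 .42 130;.055 -.09 .02 0 0 .56 130;.0725 -.1195 .02 0 0 .7 130'; python3 -m handwheel '0 0 0 0 0 .14 130;0 0 0 0 0 .28 130;0 0 0 0 0 .42 130;0 0 0 0 0 .56 130;0 0 0 0 0 .7 130'
```

```text
time: 6.1
position: [632.6, 200.3, 160.9]
ee_rot: [[0.846, 0.533, 0.009], [0.532, -0.846, 0.011], [0.014, -0.005, -1.0]]
ft_force: [1.1, 0.0, 0.1]
grip_width: 42.0
time: 6.6
position: [633.4, 200.3, 162.3]
ee_rot: [[0.299, 0.954, 0.002], [0.954, -0.299, 0.015], [0.015, -0.003, -1.0]]
ft_force: [0.1, -0.6, -0.8]
grip_width: 41.9
```

```bash
python3 -m handwheel '-.008 -.003 -.02 -.015 .002 .11 130;-.008 -.003 -.06 -.015 .002 .216 130;-.008 -.003 -.09 -.015 .002 .216 130;-.008 -.003 -.09 -.015 .002 .216 130'
python3 - <<'E'
from h import *
im=grab("wrist","6")
for y in(-67,0,67):
  a=np.radians(5);print(proj(im,[625.7+y*np.sin(a),197.5+y*np.cos(a),28]))
E
```

```text
time: 7.0
position: [622.2, 196.5, 67.6]
ee_rot: [[0.088, 0.996, -0.009], [0.996, -0.088, -0.001], [-0.002, -0.009, -1.0]]
ft_force: [-0.8, -0.6, -0.9]
grip_width: 42.1
(np.float64(285.30739342213747), np.float64(336.529860377288))
(np.float64(285.8730753813457), np.float64(235.56026684985977))
(np.float64(286.55446021560294), np.float64(113.93865839869443))
```

View pics/wrist_6.png

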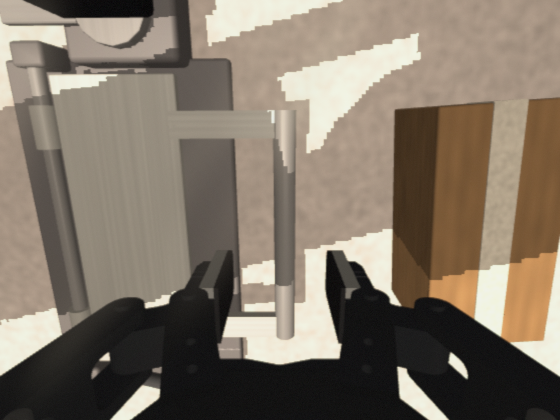

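```bash
python3 -m handwheel '.0035 .001 -.02 0 -.005 0 130;.0035 .001 -.045 0 -.005 0 130;.0035 .001 -.056 0 -.005 0 130;.0035 .001 -.057 0 -.005 0 130;.0035 .001 -.057 0 -.005 0 255';python3 -m handwheel '0 0 0 0 0 0 255;0 0 0 0 0 0 255;0 0 0 0 0 0 255'
```

```text
time: 7.55
position: [628.5, 198.2, 15.5]
ee_rot: [[0.088, 0.996, 0.001], [0.996, -0.088, -0.0], [-0.0, 0.001, -1.0]]
ft_force: [1.1, 1.4, 0.4]
grip_width: 28.6
time: 7.85
position: [625.1, 198.7, 16.4]
ee_rot: [[0.088, 0.996, -0.006], [0.996, -0.088, -0.0], [-0.001, -0.006, -1.0]]
ft_force: [-19.6, -0.9, 11.6]
grip_width: 9.7
```

```bash
python3 -m handwheel '-.0025 0 .025 0 0 0 255;-.010 .001 .049 0 0 0 255;-.022 .002 .0705 0 0 0 255;-.038 .003 .09 0 0 0 255;-.057 .005 .105 0 0 0 255'
python3 - <<'E'
from h import *
im=grab("wrist","7")
p=arm.state()['position'];a=np.radians(-5)
X=(p[0]-501.2)*np.cos(a)+(p[1]-209.4)*np.sin(a);z=p[2]-16.4;print(p,X,z,np.hypot(X,z),np.arctan2(z,X),arm.state()['ft_force'])
E
```

```text
time: 8.35
position: [570.3, 203.4, 125.3]
ee_rot: [[0.088, 0.996, 0.001], [0.996, -0.088, -0.0], [-0.0, 0.001, -1.0]]
ft_force: [4.9, -2.6, 2.5]
grip_width: 9.5
[568.05555716 203.67041132 127.03093961] 67.10051813735032 110.63093961471066 129.3896608479002 1.0255922624284421 [ 1.34809465 -5.29682634 -0.01695888]
```

View pics/wrist_7.png

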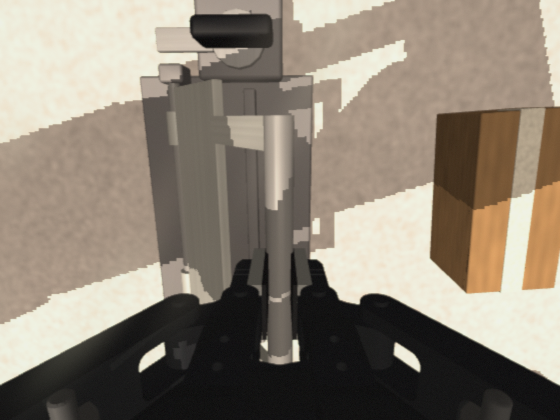

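```bash
python3 -m handwheel '-.022 .002 .009 0 0 0 255;-.046 .004 .0155 0 0 0 255;-.0705 .006 .0165 0 0 0 255;-.095 .008 .013 0 0 0 255;-.109 .0095 .009 0 0 0 255'
python3 - <<'E'
from h import *
im=grab("wrist","8")
s=arm.state();p=s['position'];a=np.radians(-5)
X=(p[0]-501.2)*np.cos(a)+(p[1]-209.4)*np.sin(a);z=p[2]-16.4;print(p,X,z,np.hypot(X,z),np.arctan2(z,X),s['ft_force'],s['joint_pos'])
E
```

```text
time: 8.9
position: [460.4, 214.4, 141.9]
ee_rot: [[0.087, 0.996, 0.006], [0.996, -0.087, 0.002], [0.003, 0.006, -1.0]]
ft_force: [-8.2, -4.4, 17.9]
grip_width: 9.1
[458.0100283  214.62540864 140.71381609] -43.48104518933248 124.31381609291131 131.69861868045143 1.9072648106797778 [-14.12875603  -0.32025732  28.81316798] [ 1.92583777e+01 -3.80470450e+00  1.06408774e+02  5.64128146e-02
  7.72326180e+01  2.42100642e+01]
```

View pics/wrist_8.png

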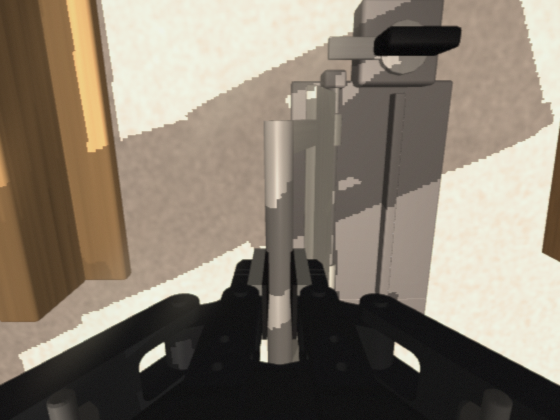

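```bash
python3 -m handwheel '0 0 0 0 0 0 160;0 0 0 0 0 0 110;0 0 0 0 0 0 110;0 0 .03 0 0 0 110;0 0 .08 0 0 0 110'
python3 - <<'E'
from h import *
im=grab("wrist","9")
im=grab("scene","9");im=grab("top","9");crop(im,160,130,290,260,5,"t9")
E
```

```text
time: 9.45
position: [455.6, 213.5, 217.2]
ee_rot: [[0.087, 0.996, -0.006], [0.996, -0.087, -0.001], [-0.002, -0.006, -1.0]]
ft_force: [0.5, 0.2, 0.3]
grip_width: 48.5
```

View pics/wrist_9.png

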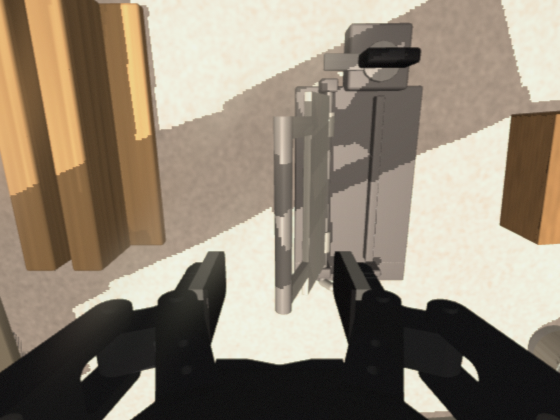

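View pics/scene_9.png

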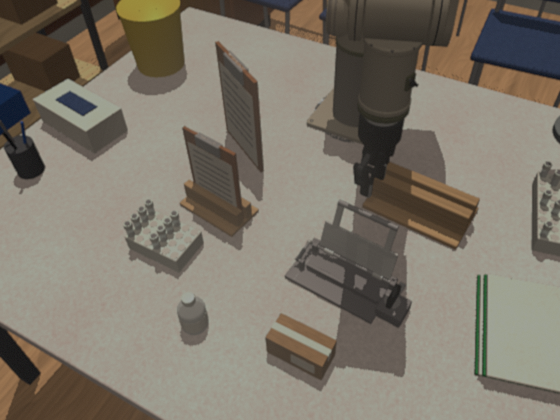

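```bash
python3 - <<'E'
from h import *
im=load("wrist","9")
b1,b2=onz(im,284,119,145.5),onz(im,283,310,145.5);d=b1-b2
print("bar open",(b1+b2)/2,np.linalg.norm(d),np.degrees(np.arctan2(d[0],d[1])))
l1,l2=onz(im,381,97,24),onz(im,368,262,24);d=l1-l2;print("lip",l1,l2,(l1+l2)/2,np.linalg.norm(d),np.degrees(np.arctan2(d[0],d[1])))
a=np.radians(-5);print("exp",[501.2-42.8*np.cos(a),209.4-42.8*np.sin(a)])
im=load("wrist","1");crop(im,170,50,310,240,4,"w1c")
E
```

```text
bar open [457.97073549 212.43223049 145.5       ] 132.5597286068732 5.051447237208946
lip [557.5763655  289.16361047  24.        ] [542.56334833 120.86373499  24.        ] [550.06985692 205.01367273  24.        ] 168.96815904961886 5.097518700026772
exp [np.float64(458.5628669216733), np.float64(213.13026578959978)]
```

View pics/w1c.png

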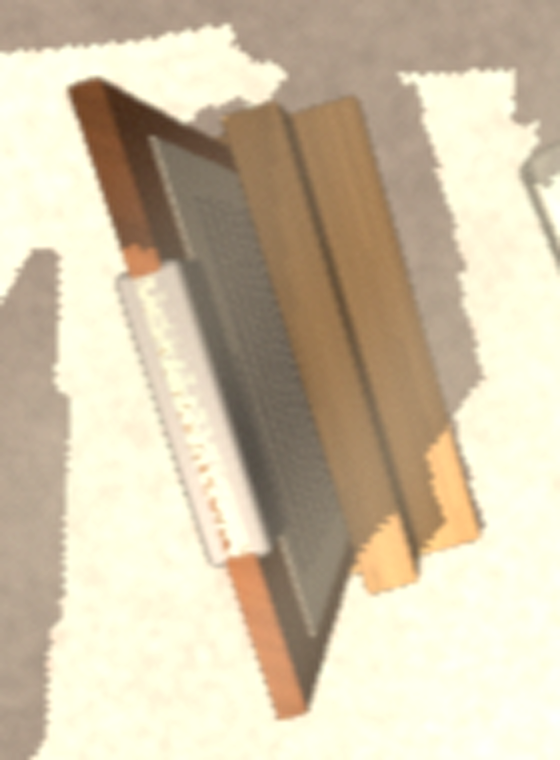

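```bash
python3 - <<'E'
from h import *
im=load("wrist","1");g=lambda u,v,z:onz(im,170+u/4,50+v/4,z)
P=[g(120,280,220),g(182,262,220),g(268,550,220),g(210,562,220)]
for p in P:print(p)
print("clip",np.mean(P,0)); 
for d in(P[0]-P[3],P[1]-P[2]):print(np.linalg.norm(d),np.degrees(np.arctan2(d[0],d[1])))
a,b=g(87,87,220),g(293,712,220);d=a-b;print("edge",a,b,(a+b)/2,np.linalg.norm(d),np.degrees(np.arctan2(d[0],d[1])))
E
```

```text
[ 482.21659458 -114.20660856  220.        ]
[ 496.53973666 -116.52838787  220.        ]
[ 484.8207748  -182.68525799  220.        ]
[ 471.1436573  -179.59093793  220.        ]
clip [ 483.68019084 -148.25279809  220.        ]
66.31531095945822 9.611931372475272
67.1867958078896 10.045116132733025
edge [494.71996478 -75.89172555 220.        ] [ 472.4700528  -220.99132234  220.        ] [ 483.59500879 -148.44152394  220.        ] 146.795611547719 8.717961261995436
```

```bash
python3 -m handwheel '.003 -.03 .03 0 0 0 110;.007 -.075 .05 0 0 -.02 110;.011 -.12 .07 0 0 -.04 110;.015 -.17 .075 0 0 -.06 110;.019 -.22 .075 0 0 -.073 110';python3 -m handwheel '.003 -.035 0 0 0 0 110;.005 -.07 0 0 0 0 110;.007 -.1 0 0 0 0 110;.009 -.135 0 0 0 0 110;.009 -.142 0 0 0 0 110'
python3 - <<'E'
from h import *
im=grab("wrist","10")
crop(im,200,100,380,350,3,"w10c")
for y in(-75,-35,35,75):
  a=np.radians(9.2);print([int(q) for q in proj(im,[483.6+y*np.sin(a),-148.3+y*np.cos(a),220])])
E
```

```text
time: 10.1
position: [480.0, -6.0, 300.5]
ee_rot: [[0.16, 0.987, 0.011], [0.987, -0.16, 0.003], [0.005, 0.011, -1.0]]
ft_force: [2.2, -0.4, 0.3]
grip_width: 48.5
time: 10.6
position: [488.5, -151.2, 298.7]
ee_rot: [[0.163, 0.987, 0.009], [0.987, -0.163, 0.003], [0.005, 0.008, -1.0]]
ft_force: [0.4, 0.6, -1.2]
grip_width: 48.6
[271, 312]
[270, 262]
[270, 164]
[269, 100]
```

View pics/wrist_10.png

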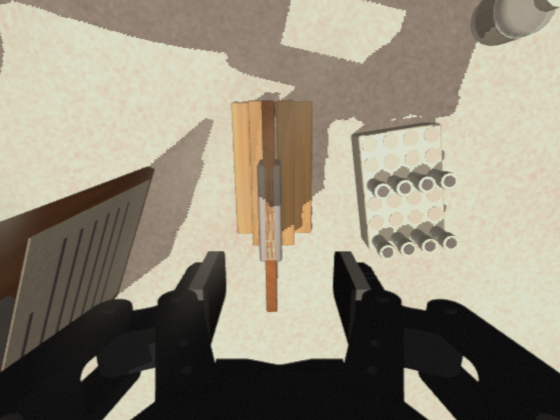

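```bash
python3 -m handwheel '-.005 .003 -.02 -.003 .009 0 110;-.005 .003 -.05 -.003 .009 0 110;-.005 .003 -.06 -.003 .009 0 110;-.005 .003 -.06 -.003 .009 0 110'
python3 - <<'E'
from h import *
im=grab("wrist","11")
a=np.radians(9.2)
for y in(-75,-35,35,75):
  print([int(q) for q in proj(im,[483.6+y*np.sin(a),-148.3+y*np.cos(a),220])])
E
```

```text
time: 11.05
position: [482.3, -146.3, 236.5]
ee_rot: [[0.162, 0.987, -0.004], [0.987, -0.162, 0.003], [0.002, -0.005, -1.0]]
ft_force: [0.2, 0.4, 0.5]
grip_width: 48.6
[282, 379]
[282, 317]
[282, 189]
[282, 102]
```

View pics/wrist_11.png

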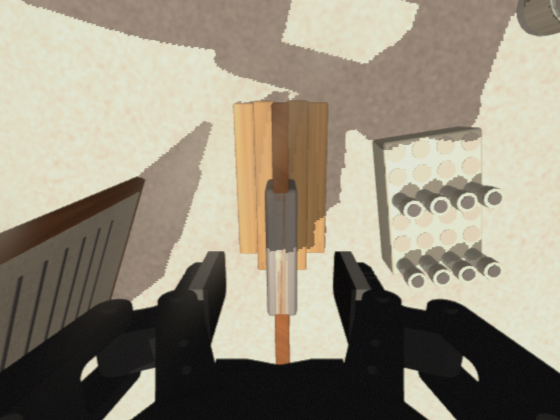

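```bash
python3 -m handwheel '.001 -.002 -.02 0 -.004 0 110;.001 -.002 -.045 0 -.004 0 110;.001 -.002 -.051 0 -.004 0 110;.001 -.002 -.051 0 -.004 0 140;.001 -.002 -.051 0 -.004 0 255';python3 -m handwheel '0 0 0 0 0 0 255;0 0 0 0 0 0 255;0 0 0 0 0 0 255;0 0 0 0 0 0 255'
```

```text
time: 11.6
position: [485.0, -149.0, 189.2]
ee_rot: [[0.162, 0.987, 0.004], [0.987, -0.162, 0.001], [0.001, 0.004, -1.0]]
ft_force: [0.7, 0.2, -0.8]
grip_width: 25.1
time: 12.0
position: [485.3, -149.2, 190.2]
ee_rot: [[0.162, 0.987, 0.005], [0.987, -0.162, 0.0], [0.001, 0.005, -1.0]]
ft_force: [-3.1, 1.7, 5.0]
grip_width: 15.4
```

```bash
python3 -m handwheel '0 0 .015 0 0 0 255;0 0 .03 0 0 0 255;0 0 .05 0 0 0 255;0 0 .07 0 0 0 255;0 0 .1 0 0 0 255';python3 -m handwheel '0 0 .03 0 0 0 255;0 0 .05 0 0 0 255'
python3 - <<'E'
from h import *
grab("wrist","12");im=grab("scene","12")
E
```

```text
time: 12.5
position: [485.0, -149.0, 291.2]
ee_rot: [[0.162, 0.987, 0.005], [0.987, -0.162, 0.001], [0.001, 0.004, -1.0]]
ft_force: [0.0, -0.8, -2.3]
grip_width: 15.3
time: 12.7
position: [485.8, -149.3, 345.6]
ee_rot: [[0.162, 0.987, 0.009], [0.987, -0.162, -0.001], [0.0, 0.009, -1.0]]
ft_force: [-0.1, -0.9, -2.3]
grip_width: 15.0
```

View pics/scene_12.png

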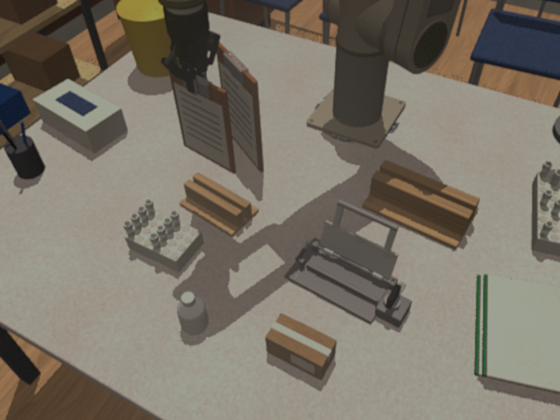

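View pics/wrist_12.png

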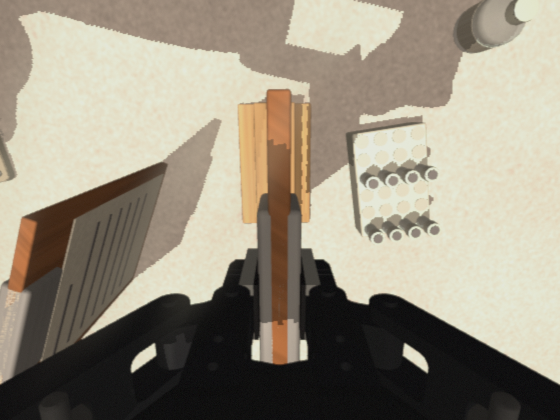

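```bash
cat > tgt.py <<'E'
from h import *
import sys
def target(X,foot_z,b,L=180,Y=0,yaw=-5,hx=501.2,hy=209.4):
    a=np.radians(yaw);b=np.radians(b);xs=np.array([np.cos(a),np.sin(a),0]);ys=np.array([-np.sin(a),np.cos(a),0]);k=np.array([0,0,1.])
    u=-np.sin(b)*xs+np.cos(b)*k;n=np.cos(b)*xs+np.sin(b)*k
    p=np.array([hx,hy,0])+X*xs+Y*ys+foot_z*k+L*u
    z=-u;y=n;x=np.cross(y,z);return p,np.column_stack([x,y,z])
def delta(X,fz,b,**k):
    p,Rt=target(X,fz,b,**k);s=arm.state()
    print("shift m",np.round((p-s["position"])/1000,4),"rotvec",np.round((R.from_matrix(Rt)*R.from_matrix(s["ee_rot"]).inv()).as_rotvec(),3),"F",np.round(s["ft_force"],1),"t",s["time"],"g",round(s["grip_width"],1))
E
python3 -c "
from tgt import *
delta(27,180,22)"
```

```text
shift m [-0.0258  0.3626  0.0004] rotvec [-0.046 -0.369  0.075] F [-0.1 -0.2 -2.3] t 12.8 g 15.1
```

```bash
python3 -m handwheel '-.002 .03 .01 0 0 .02 255;-.005 .07 .015 0 0 .04 255;-.008 .11 .015 0 0 .06 255;-.011 .15 .015 0 0 .075 255;-.014 .195 .015 -.01 -.08 .075 255';python3 -m handwheel '-.003 .04 0 -.007 -.06 0 255;-.006 .08 0 -.014 -.12 0 255;-.009 .12 0 -.021 -.18 0 255;-.011 .15 0 -.028 -.24 0 255;-.012 .165 0 -.03 -.29 0 255';python3 -c "
from tgt import *
delta(27,180,22);print(arm.state()['joint_pos'])"
```

```text
time: 13.3
position: [472.8, 46.4, 359.5]
ee_rot: [[0.088, 0.992, 0.09], [0.996, -0.088, -0.009], [-0.001, 0.091, -0.996]]
ft_force: [1.1, 1.2, -2.6]
grip_width: 14.9
time: 13.8
position: [459.7, 214.0, 358.5]
ee_rot: [[0.086, 0.924, 0.372], [0.996, -0.079, -0.036], [-0.004, 0.374, -0.927]]
ft_force: [-0.4, -0.8, -1.4]
grip_width: 15.0
shift m [ 0.0012 -0.001  -0.0116] rotvec [ 0.004 -0.001 -0.001] F [-0.4 -0.8 -1.4] t 13.8 g 15.0
[ 27.59775489 -26.1331917  104.90515705 -11.8867129   82.72041406
  32.09162912]
```

Well aligned. Checking the view before descending.

```bash
python3 -m handwheel '.001 -.001 -.03 .002 0 0 255;.001 -.001 -.07 .004 0 0 255;.001 -.001 -.11 .004 0 0 255;.001 -.001 -.13 .004 0 0 255;.001 -.001 -.13 .004 0 0 255';python3 -c "
from tgt import *
delta(27,11.5,22);grab('wrist','13');im=grab('scene','13');crop(im,240,140,440,340,3,'s13');im=grab('top','13');crop(im,160,130,290,260,4,'t13')"
```

```text
time: 14.3
position: [457.9, 211.8, 222.7]
ee_rot: [[0.086, 0.927, 0.365], [0.996, -0.079, -0.035], [-0.004, 0.367, -0.93]]
ft_force: [-1.3, -0.8, -1.4]
grip_width: 14.9
shift m [ 0.003   0.0011 -0.0443] rotvec [ 0.003 -0.009 -0.001] F [-1.3 -0.8 -1.4] t 14.3 g 14.9
```

View pics/s13.png

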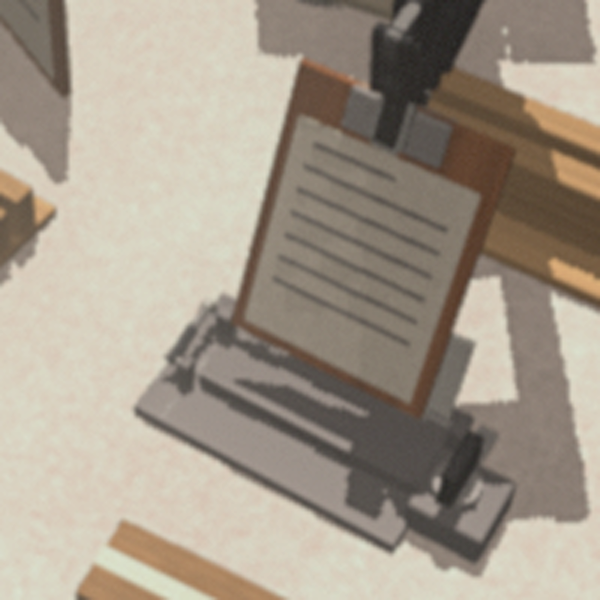

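View pics/wrist_13.png

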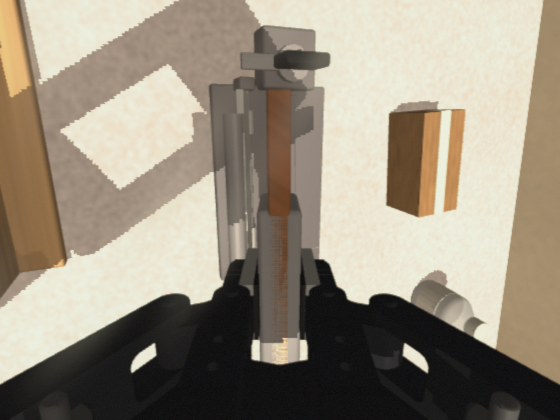

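View pics/t13.png

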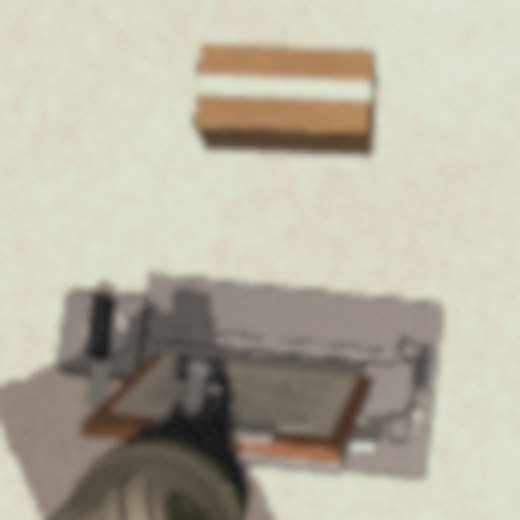

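```bash
python3 - <<'E'
from tgt import *
im=load("scene","13");p=im["pos"];Rm=im["rot"]
for nm,u,v in(("BL",238,325),("BR",416,415),("TL",304,60),("TR",514,150)):
    c,d=ray(im,240+u/3,140+v/3);n=Rm[:,1];q=p+4*n;P=c+d*(n@(q-c))/(n@d)
    print(nm,P.round(1),"board frame y,z:",(Rm[:,0]@(P-p)).round(1),(-Rm[:,2]@(P-p)).round(1))
E
```

```text
BL [521.5 137.8  65.3] board frame y,z: -68.5 -174.7
BR [533.5 277.1  65.2] board frame y,z: 71.3 -174.5
TL [444.6 141.4 258.5] board frame y,z: -72.0 33.2
TR [457.4 287.8 257.9] board frame y,z: 75.0 32.9
```

```bash
python3 -m handwheel '.002 .001 -.015 .003 -.008 0 255;.003 .001 -.03 .003 -.008 0 255;.003 .001 -.038 .003 -.008 0 255;.003 .001 -.038 .003 -.008 0 255';python3 -c "
from tgt import *
delta(27,11.5,22)"
```

```text
time: 14.85
position: [464.3, 214.2, 192.0]
ee_rot: [[0.087, 0.921, 0.381], [0.996, -0.082, -0.029], [0.005, 0.382, -0.924]]
ft_force: [0.6, -0.3, -3.2]
grip_width: 15.1
shift m [-0.0033 -0.0012 -0.0136] rotvec [-0.004  0.008 -0.001] F [ 0.6 -0.3 -3.2] t 14.85 g 15.1
```

```bash
python3 -m handwheel '-.003 -.001 -.005 -.004 .008 0 255;-.003 -.001 -.01 -.004 .008 0 255;-.003 -.001 -.01 -.004 .008 0 255';python3 -c "
from tgt import *
delta(27,11.5,22)"
```

```text
time: 15.15
position: [461.1, 213.1, 181.7]
ee_rot: [[0.087, 0.924, 0.373], [0.996, -0.08, -0.033], [-0.0, 0.375, -0.927]]
ft_force: [0.4, 0.5, -2.7]
grip_width: 15.0
shift m [-0.0002 -0.0002 -0.0033] rotvec [ 0.    -0.    -0.001] F [ 0.4  0.5 -2.7] t 15.15 g 15.0
```

```bash
python3 -m handwheel '0 0 -.003 0 0 0 255;0 0 -.004 0 0 0 255;0 0 -.004 0 0 0 255';python3 -c "
from tgt import *
delta(27,11.5,22)"
```

```text
time: 15.45
position: [461.7, 213.4, 178.8]
ee_rot: [[0.086, 0.923, 0.375], [0.996, -0.08, -0.032], [0.0, 0.376, -0.927]]
ft_force: [-1.4, -1.7, 2.8]
grip_width: 15.2
shift m [-0.0008 -0.0004 -0.0004] rotvec [-0.     0.002 -0.001] F [-1.4 -1.7  2.8] t 15.45 g 15.2
```

```bash
python3 -m handwheel '-.002 0 -.001 0 0 0 255;-.004 0 -.001 0 -.01 0 255;-.004 0 -.001 0 -.01 0 255';python3 -c "
from tgt import *
delta(27,11.5,22);grab('wrist','14');im=grab('scene','14');crop(im,240,140,440,340,3,'s14')"
```

```text
time: 15.75
position: [457.7, 213.5, 178.0]
ee_rot: [[0.086, 0.919, 0.385], [0.996, -0.08, -0.032], [0.002, 0.387, -0.922]]
ft_force: [0.6, -0.3, -0.1]
grip_width: 14.9
shift m [ 0.0032 -0.0006  0.0004] rotvec [-0.001  0.013 -0.001] F [ 0.6 -0.3 -0.1] t 15.75 g 14.9
```

View pics/s14.png

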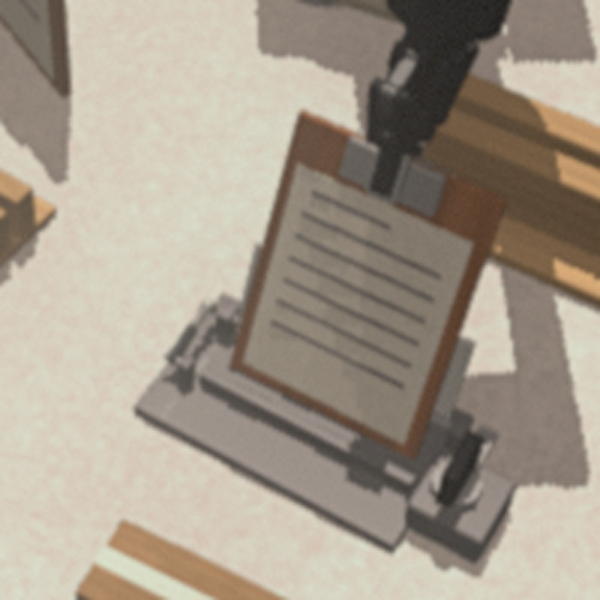

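View pics/wrist_14.png

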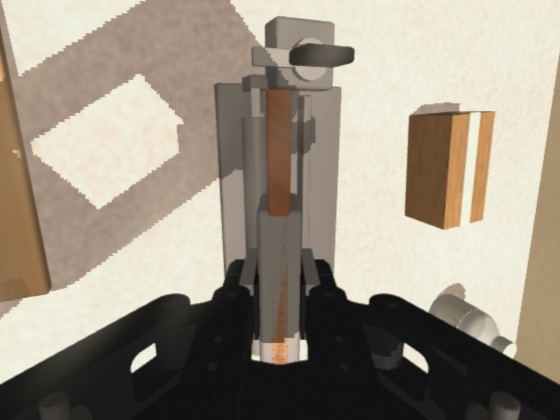

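```bash
python3 -m handwheel '0 0 0 0 0 0 225;0 0 0 0 0 0 200;0 0 0 0 0 0 170;0 0 0 0 0 0 130;0 0 0 0 0 0 120'; python3 -c "
from tgt import *
grab('wrist','15');im=grab('scene','15');crop(im,240,140,440,340,3,'s15')"
```

```text
time: 16.35
position: [457.8, 213.4, 177.9]
ee_rot: [[0.086, 0.919, 0.385], [0.996, -0.08, -0.032], [0.001, 0.386, -0.923]]
ft_force: [0.1, 0.2, 0.7]
grip_width: 45.1
```

View pics/s15.png

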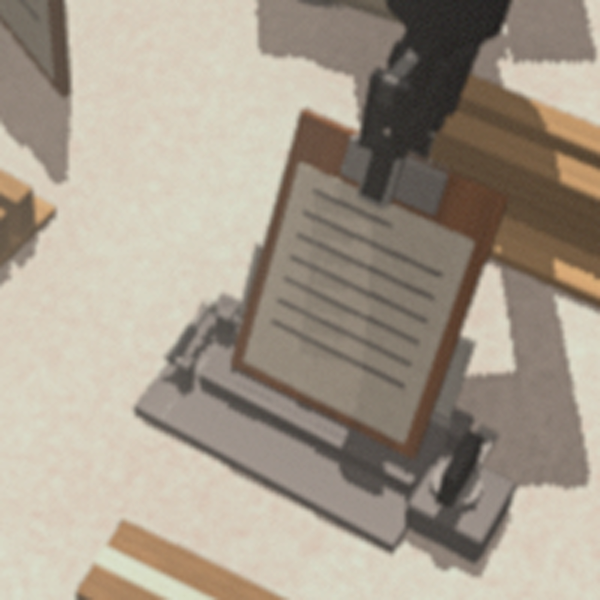

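View pics/wrist_15.png

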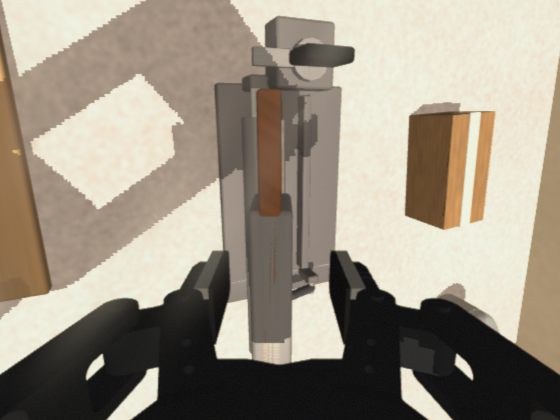

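```bash
python3 -m handwheel '-.007 .001 .018 0 0 0 120;-.016 .0015 .038 0 0 0 120;-.027 .002 .065 0 0 0 120;-.038 .003 .092 0 0 0 120;-.05 .004 .12 0 0 0 120';python3 -m handwheel '-.0 -.04 .02 0 0 0 120;0 -.08 .04 0 0 0 120;0 -.12 .05 0 0 0 120;0 -.16 .05 0 0 0 120;0 -.2 .05 0 0 0 120'; python3 -c "
from tgt import *
grab('wrist','16');im=grab('scene','16');crop(im,240,140,440,340,3,'s16');im=grab('top','16');crop(im,160,130,290,260,5,'t16')"
```

```text
time: 16.95
position: [407.2, 217.3, 298.8]
ee_rot: [[0.086, 0.919, 0.384], [0.996, -0.08, -0.032], [0.001, 0.386, -0.923]]
ft_force: [0.5, 0.7, 0.0]
grip_width: 45.6
time: 17.45
position: [407.1, 16.1, 349.9]
ee_rot: [[0.085, 0.918, 0.387], [0.996, -0.079, -0.032], [0.001, 0.388, -0.922]]
ft_force: [0.8, -0.8, -0.6]
grip_width: 44.9
```

View pics/s16.png

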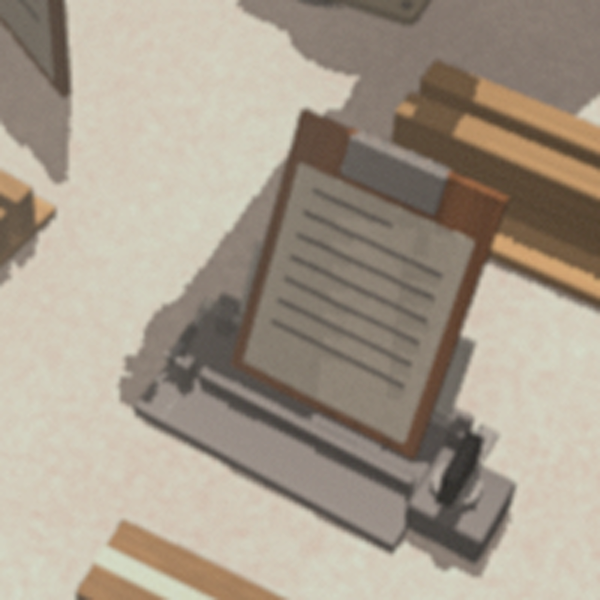

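View pics/t16.png

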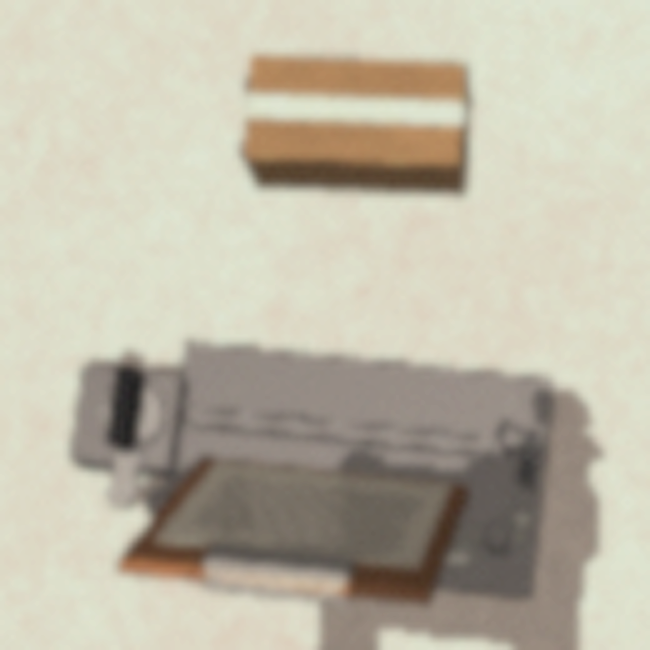

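View pics/scene_16.png

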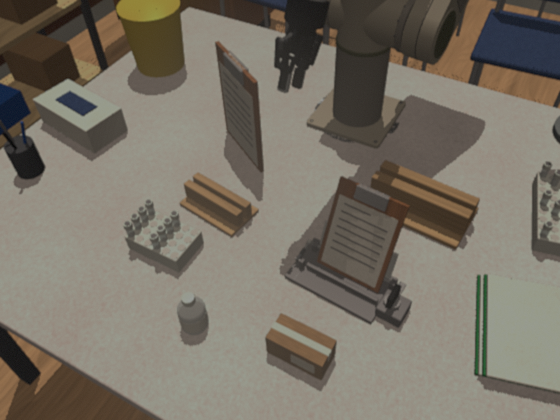

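```bash
python3 - <<'E'
from h import *
t=load("top","16");s=load("scene","16")
T=lambda u,v:ray(t,160+u/5,130+v/5)
S=lambda u,v:ray(s,240+u/3,140+v/3)
a=np.radians(-5)
def f(P):
    d=P-[501.2,209.4,0];return np.round([d[0]*np.cos(a)+d[1]*np.sin(a),-d[0]*np.sin(a)+d[1]*np.cos(a),P[2]],1)
for n,A,B in(("TL",T(430,600),S(304,112)),("TR",T(120,570),S(508,200)),("BLfront",T(467,490),S(238,366)),("BRfront",T(208,460),S(412,455))):
    P,e=tri([A,B]);print(n,f(P),np.round(e,1))
k1,k2=onz(t,160+131/5,130+355/5,71),onz(t,160+123/5,130+445/5,71);d=k1-k2;print("knob yaw",np.degrees(np.arctan2(d[1],d[0])))
w=load("scene","0")["pixels"].astype(int);diff=np.abs(w-s["pixels"]).max(2)
for n,(x0,y0,x1,y1) in dict(rack=(122,198,205,270),gel=(175,290,210,335),carton=(262,315,338,377)).items(): print(n,(diff[y0:y1,x0:x1]>40).sum())
E
```

```text
TL [-59.8 -74.  202.5] [0.3 0.3]
TR [-61.3  74.9 202.3] [0.5 0.5]
BLfront [ 23.6 -71.1  12.1] [1.2 1.2]
BRfront [24.8 72.5 16.4] [0.3 0.3]
knob yaw -1.8459134271988675
rack 124
gel 0
carton 114
```

```bash
python3 - <<'E'
from h import *
o=[]
for n,b in(("5",(215,160,345,290)),("9",(310,20,440,105)),("15",(240,10,370,95))):
    im=load("wrist",n);x0,y0,x1,y1=b;c=cv2.resize(im["pixels"][y0:y1,x0:x1],(520,int((y1-y0)*4)),interpolation=cv2.INTER_CUBIC);o.append(cv2.convertScaleAbs(c,alpha=1.5))
h=np.vstack([o[0][:0],o[1],o[2]])[:600];cv2.imwrite("pics/knob.png",h);cv2.imwrite("pics/knob5.png",o[0])
p=load("scene","0")["pixels"];q=load("scene","16")["pixels"]
cv2.imwrite("pics/cmp.png",cv2.resize(np.hstack([p[190:390,115:345],q[190:390,115:345]]),None,fx=1.7,fy=1.7))
E
```

```text
(no output)
```

View pics/knob.png

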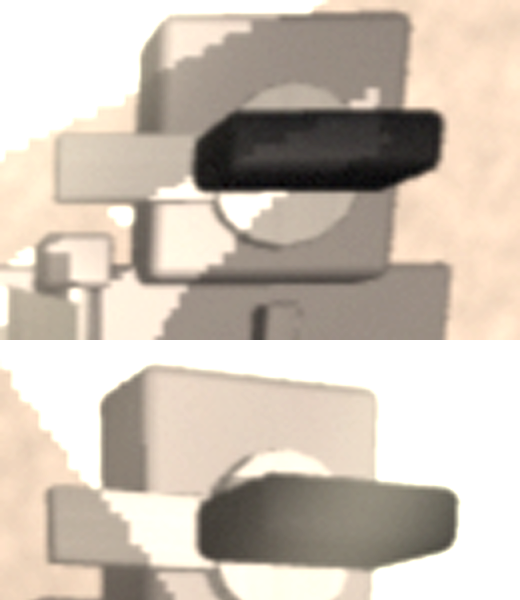

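View pics/knob5.png

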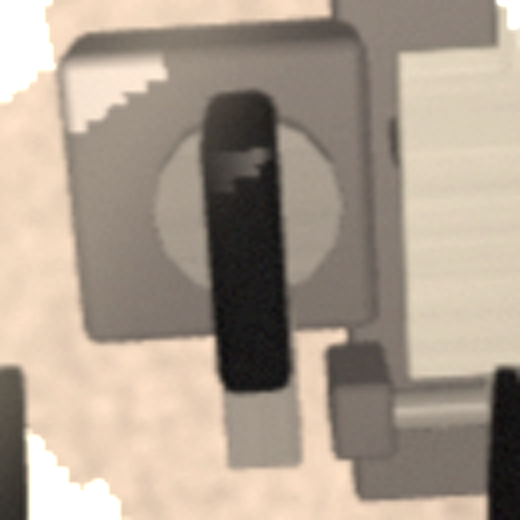

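View pics/cmp.png

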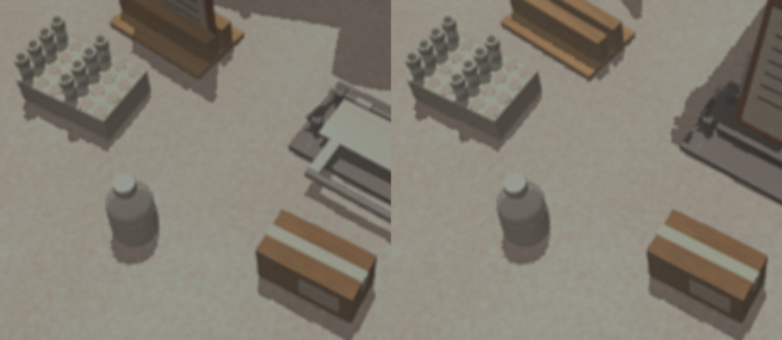

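The grip and cam are parallel to the stand's x edges in the close views. The rack, gel bottle and carton match the first picture. Handing in.

```bash
python3 -c "
from cell import arm;print(arm.hand_in(), arm.state()['time'])"
```

```text
the job is handed in; nothing more can be done
the job is handed in; nothing more can be done
```

The notice is set up, and I handed the job in at about 17.6 s.

- **Latch:** I turned the knob clockwise until it met its stop (1.66 N m) and left it there. Close views show the cam pointing to stand -x.
- **Leaf:** I raised it by the bar, over centre, to its stop. After I let go, the bar measured within about 1 mm of its expected open position.
- **Clipboard:** I took it from the small block and stood it on the floor plate, tilted about 22°. I released it once the floor carried its weight, so it leans back on the bar.

**Last checks:** from two views, the board's top corners are at stand y -74 and +75 mm and at equal height (202 mm). Its foot is about 24 mm in front of the hinge, behind the lip. The sheet faces out, the clip end is up, and the arm is well clear.

**Readings that disagreed:**
- **Knob angle:** the coarse top view gave it about 3° short of square, while the close view gave about 1° past it. I trusted the close view and the stop torque.
- **Bystanders:** a pixel comparison flagged about 120 changed pixels around both the rack and the carton. Side by side, the pictures show neither has moved, so I took it as shadow. The gel bottle showed no change.
- **Foot height:** the two lower front corners read 12 and 16 mm, which is within measuring error.

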